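# Set up the probe station and switch on its vacuum

### The job

Set up the probe station: first turn the chuck by its rib until its red line faces the black arrow on the platen, then stand every probe positioner from the mat squarely on the platen pad of its own colour, with its needle pointing straight at the centre of the chuck. When the chuck and all positioners are set, push the recessed green vacuum button fully in with the stylus and lay the stylus back on its rest. In the end the chuck and every positioner must still be as set, and nothing else on the bench disturbed.

Things in the scene. Friction and masses are not known exactly. Their poses are not given: they have to be found in the camera images.
- chuck (a joint): turn of the round steel chuck about its upright axis, rad, counter-clockwise from above positive; 0 when the red line on the chuck faces the black arrow on the platen; it turns freely both ways up to 1.6, with light friction, and stays where left
- chuck_rib (a point): middle of the black grip rib on the chuck, on the chuck's turning axis. The rib is 54 mm long, 16 mm wide and 28 mm tall (14 mm above and below this point) and stands across the centre of the chuck; the red line runs from the centre to the rim along one half of the rib. Its x axis points along the red line. Chuck 120 mm across, its top 14 mm below this point
- platen: round aluminium plate, 330 mm across, 3 mm thick, fixed, carrying the chuck at its centre; origin: centre of its underside; its +x axis points from the centre to the black arrow, painted near its rim
- mat: black rubber mat 330 x 270 x 3 mm, fixed, on which the probe positioners wait; origin: centre of its underside
- vacbox: white vacuum control box, fixed, 100 mm deep, 110 mm wide, 120 mm tall; origin: centre of its underside; its front face looks along its own -x, 50 mm from the origin. In the front face, 85 mm above the table, a square recess 20 x 20 mm framed in green holds the green push button, whose face lies 10 mm inside the front; a green stripe on the box top marks the side with the button
- vac_button (a joint): travel of the spring button into the box (along the box's +x), m; 0 out, 0.006 fully in; about 5 N to push fully in, springs back
- button_face (a point): centre of the face of the green button, 18 mm across, 10 mm inside the recess; pushed along the box's +x
- stylus: orange stylus, a square bar 100 x 16 x 16 mm (its handle) with a steel pin 8 mm thick and 60 mm long on its +x end; 50 g; origin: under the middle of the handle, on its underside; pin axis 8 mm above the underside, pin end 110 mm along +x from the handle's middle; at the start it lies on its rest, pin pointing roughly to the vacuum box
- rest: grey stylus rest, fixed: base 110 x 55 x 6 mm with two saddles 80 mm apart along its x (each 16 mm long), floor of the saddles 42 mm above the table, channel 26 mm wide between cheeks 10 mm high; free gap of 64 mm between the saddles for the fingers; origin: centre of its underside; the stylus lies along its x, handle middle over the origin
- head_red: red probe positioner, 300 g: round base 56 mm across and 18 mm high, black block on it 32 mm (x) by 30 mm (y, the sides to grip) up to 68 mm, a red cap on top to 72 mm, brass needle arm reaching out along +x to its tip 70 mm from the axis, 22 mm above the underside; origin: centre of its underside. May be absent
- pad_red: red ring painted on the platen, 66 mm across, 125 mm from the chuck's axis, with a red tick towards the chuck; origin: its centre at the platen's top; +x points to the chuck's axis
- head_yellow: yellow probe positioner, 300 g: round base 56 mm across and 18 mm high, black block on it 32 mm (x) by 30 mm (y, the sides to grip) up to 68 mm, a yellow cap on top to 72 mm, brass needle arm reaching out along +x to its tip 70 mm from the axis, 22 mm above the underside; origin: centre of its underside. May be absent
- pad_yellow: yellow ring painted on the platen, 66 mm across, 125 mm from the chuck's axis, with a yellow tick towards the chuck; origin: its centre at the platen's top; +x points to the chuck's axis
- head_blue: blue probe positioner, 300 g: round base 56 mm across and 18 mm high, black block on it 32 mm (x) by 30 mm (y, the sides to grip) up to 68 mm, a blue cap on top to 72 mm, brass needle arm reaching out along +x to its tip 70 mm from the axis, 22 mm above the underside; origin: centre of its underside. May be absent
- pad_blue: blue ring painted on the platen, 66 mm across, 125 mm from the chuck's axis, with a blue tick towards the chuck; origin: its centre at the platen's top; +x points to the chuck's axis
- head_green: green probe positioner, 300 g: round base 56 mm across and 18 mm high, black block on it 32 mm (x) by 30 mm (y, the sides to grip) up to 68 mm, a green cap on top to 72 mm, brass needle arm reaching out along +x to its tip 70 mm from the axis, 22 mm above the underside; origin: centre of its underside. May be absent
- pad_green: green ring painted on the platen, 66 mm across, 125 mm from the chuck's axis, with a green tick towards the chuck; origin: its centre at the platen's top; +x points to the chuck's axis
- objective: spare microscope objective, steel, 38 mm across, 60 mm tall; not part of the job; origin: centre of its underside
- jar: small jar, 48 mm across, 50 mm tall; not part of the job; origin: centre of its underside
- solvent: white bottle, 60 mm across, 150 mm tall; not part of the job; origin: centre of its underside
Things that resemble listed ones, but are neither listed nor needed, are in the scene too. Leave any purple look-alike of the head_green alone. What is shaped like the head_yellow but orange is not meant.

How it is judged (in metres and radians):
On the way, in this order (a step that is already met when the one before it is completed fails the run):
1. the chuck's red line faces the black arrow (value of joint chuck between -0.09 and 0.09 rad), for 0.3 s.
2. every positioner present stands on the pad of its colour, let go, needle to the chuck's centre, and the chuck still faces the arrow (all of step 1 and horizontal distance between head_red and pad_red below 0.015 m and angle between the x axis of head_red and the x axis of pad_red, either way round below 0.15 rad and x of chuck_rib in the frame of head_red above 0.08 m and angle between each of head_red, head_yellow, head_blue, head_green's own z axis and vertical below 0.1 rad and linear speed of each of head_red, head_yellow, head_blue, head_green below 0.03 m/s and horizontal distance between head_yellow and pad_yellow below 0.015 m and angle between the x axis of head_yellow and the x axis of pad_yellow, either way round below 0.15 rad and x of chuck_rib in the frame of head_yellow above 0.08 m and horizontal distance between head_blue and pad_blue below 0.015 m and angle between the x axis of head_blue and the x axis of pad_blue, either way round below 0.15 rad and x of chuck_rib in the frame of head_blue above 0.08 m and horizontal distance between head_green and pad_green below 0.015 m and angle between the x axis of head_green and the x axis of pad_green, either way round below 0.15 rad and x of chuck_rib in the frame of head_green above 0.08 m and contact force between the fingers and head_red below 0.1 N and contact force between the fingers and head_yellow below 0.1 N and contact force between the fingers and head_blue below 0.1 N and contact force between the fingers and head_green below 0.1 N), for 0.3 s.
3. the button is pushed fully in with the stylus (value of joint vac_button above 0.0045 m and contact force between stylus and vacbox above 0.5 N and contact force between the fingers and vacbox below 0.5 N), for 0.1 s.
At the end, for the whole second after the job is handed in: chuck line within 0.09 rad of the arrow; each positioner present upright, at rest, within 15 mm of its pad's centre, needle within 0.15 rad of the line to the chuck's centre; stylus at rest in both saddles, middle within 20 mm of the rest's middle, within 0.2 rad of its line (all of step 1 and horizontal distance between head_red and pad_red below 0.015 m and angle between the x axis of head_red and the x axis of pad_red, either way round below 0.15 rad and x of chuck_rib in the frame of head_red above 0.08 m and angle between each of head_red, head_yellow, head_blue, head_green's own z axis and vertical below 0.1 rad and linear speed of each of head_red, head_yellow, head_blue, head_green below 0.03 m/s and horizontal distance between head_yellow and pad_yellow below 0.015 m and angle between the x axis of head_yellow and the x axis of pad_yellow, either way round below 0.15 rad and x of chuck_rib in the frame of head_yellow above 0.08 m and horizontal distance between head_blue and pad_blue below 0.015 m and angle between the x axis of head_blue and the x axis of pad_blue, either way round below 0.15 rad and x of chuck_rib in the frame of head_blue above 0.08 m and horizontal distance between head_green and pad_green below 0.015 m and angle between the x axis of head_green and the x axis of pad_green, either way round below 0.15 rad and x of chuck_rib in the frame of head_green above 0.08 m and horizontal distance between stylus and rest below 0.02 m and angle between the x axis of stylus and the x axis of rest, either way round below 0.2 rad and height (world z) of stylus between 0.036 and 0.062 m and angle between stylus's own x axis and vertical above 1.4 rad and linear speed of stylus below 0.02 m/s); the robot touches nothing.
It fails at once if a bystander is moved more than 50 mm (distance of any of objective, jar, solvent from where it was at the start of the episode above 0.05 m).
Of head_red, head_yellow, head_blue, head_green only 3 to 4 are there at a start; the rules pass over those that are not, and their reading is None.
At some moment in a run one of head_red, head_yellow, head_blue, head_green may be knocked a few centimetres aside while the robot is not near it.
It also fails if it takes over 210 s, if anything falls off the work surface, if the arm or the gripper's body presses on something with over 40 N, if the wrist force passes 120 N, or if a joint passes its speed limit or range.

### The arm

A 7-joint arm with a two-finger parallel gripper is mounted at the origin on the work surface. World frame = base frame: x ahead of the robot, y to its left, z up, the work surface at z = 0. Lengths are in mm, angles in rad, forces in N, time in s.
With the tool pointing down it reaches from about 400 to 875 mm from the base axis. Payload 19.3 kg.
Tool frame: the origin (TCP) lies at the very end of the fingers, on their centre line; the grasp point (between the pads) lies 19 mm behind it (grip_point_offset is the z of the grasp point in the tool frame, in mm); z points along the fingers, y is the line along which they close (so a half turn about z gives the same grasp; the last joint's range is limited). The gripper opens to 85 mm and grips with 20 to 120 N. Pads are 22 mm wide; open, the fingers measure 114 mm over their backs; the gripper's body (76 mm by 85 mm) begins 54 mm behind the grasp point. The pads swing forward as they close: fully open they stand 13 mm farther back than shut.
Start: joints at [-1.206, 0.521, -0.036, 1.599, 0.021, 1.021, -0.113], TCP at [263.285, 566.829, 203.891] pointing down, gripper open.
Joint ranges: [-2.91, 2.91], [-0.3, 2.13], [-1.5, 1.42], [0.17, 2.43], [-1.26, 4.41], [0.16, 1.93], [-2.52, 2.52]. Speed limits (rad/s): [1.89, 1.89, 2.39, 2.39, 3.01, 3.01, 3.01].

### API

Orientations are given as a 3x3 rotation matrix whose columns are the frame's x, y, z axes.
In Python, from workcell import movep, movel, goto_joints, open_gripper, clamp, wait, inverse_kinematics, read_state, camera, PlanningError, finish_job, grip_point_offset gives the robot as it stands. Calls block until the motion is done:
- movep(position, orientation): joint-space move of the TCP to a pose.
- movel(position, frame=None, max_speed=150, guard=None): straight line of the TCP; frame=None keeps the orientation; max_speed is the mean speed in mm/s. With guard (N) it stops when the force on the tool has changed by that much, and returns True; else False.
- goto_joints(angles): joint-space move.
- open_gripper() and clamp(): open the fingers fully, or close them until they stop; the grip force is fixed at half the most.
- wait(seconds).
- inverse_kinematics(position, orientation): joint angles nearest the present ones, or None.
- read_state(): the state.
- camera(name): name is "scene" or "top" or "wrist"; returns a dict with "image" (480x640x3 uint8, blue, green, red), "range_z" (480x640 float32, mm along the optical axis (not along the pixel's ray), 0 where there is no reading), "fx", "fy", "cx", "cy" (pixels), "cam_to_world" (4x4, takes a point from camera to world coordinates). Camera axes: x right, y up, looking along -z (the intrinsics and any distortion apply to the point x, -y, -z); pixel columns grow to the right and rows downward; lengths in mm; the calibration is good to about 2 mm. A picture is of the moment at which its call begins.
A pose or a line that the arm cannot do raises PlanningError and nothing moves.
- finish_job(): hands the job in; it is judged then, once.
The state is a dict: "time": time; "qpos": joint angles; "qvel": joint speeds; "joint_efforts": joint torques, N m; "eef_pos": TCP position; "tool_rot": TCP orientation; "ft_force": force on the tool from outside, world axes, zero at the start; "torque": the same for the moment, N m; "finger_gap": finger opening in mm; "gripper_force": force on a finger pad.
Only numpy, scipy, OpenCV 4.12 (cv2) and the standard library are available. Lean on these libraries where they do the work, as an engineer would, in place of code of your own. Each camera call takes 0.05 s, during which the arm holds its last target. There are 200 camera calls.

## Working session

There is one attempt and no reset: what is moved stays moved. The work goes in short steps, each a Python script; the robot and the scene stay as the last script left them, time stands still between calls to the robot, and variables do not carry over. Pictures are saved under pics/ and viewed, at most 14 in all, crops included, and the job is handed in when it is done.

```bash
mkdir -p pics; ls
cat > h.py <<'E'
import numpy as np, cv2
from workcell import *
def shot(n):
    c=camera(n); return c
def project(c,P):
    P=np.atleast_2d(P); T=np.linalg.inv(c["cam_to_world"]); p=P@T[:3,:3].T+T[:3,3]
    return np.c_[c["cx"]+c["fx"]*p[:,0]/-p[:,2], c["cy"]+c["fy"]*-p[:,1]/-p[:,2]]
def ray(c,uv):
    uv=np.atleast_2d(uv).astype(float)
    d=np.c_[(uv[:,0]-c["cx"])/c["fx"],-(uv[:,1]-c["cy"])/c["fy"],-np.ones(len(uv))]@c["cam_to_world"][:3,:3].T
    return c["cam_to_world"][:3,3],d
def onplane(c,uv,z):
    o,d=ray(c,uv); return o+d*((z-o[2])/d[:,2])[:,None]
def depthpts(c):
    v,u=np.mgrid[:480,:640]; o,d=ray(c,np.c_[u.ravel(),v.ravel()])
    return (o+d*c["range_z"].ravel()[:,None]).reshape(480,640,3)
E
python3 - <<'E'
from h import *
print(read_state()["time"])
for n in("scene","top","wrist"):
    c=shot(n); cv2.imwrite(f"pics/{n}0.png",c["image"]); print(n,{k:c[k] for k in c if k not in("image","range_z")}, (c["range_z"]>0).mean())
E
```

```text
pics
0.0
scene {'fx': 471.19104935928607, 'fy': 471.19104935928607, 'cx': 331.055280193296, 'cy': 239.26768978229308, 'cam_to_world': array([[ 4.36130487e-01, -5.09475769e-01,  7.41771285e-01,
         1.48437021e+03],
       [ 8.99855434e-01,  2.40408113e-01, -3.63956230e-01,
        -3.20589661e+02],
       [ 7.09904491e-03,  8.26219329e-01,  5.63303847e-01,
         7.76715392e+02],
       [ 0.00000000e+00,  0.00000000e+00,  0.00000000e+00,
         1.00000000e+00]])} 0.9960384114583334
top {'fx': 496.8959430400662, 'fy': 496.8959430400662, 'cx': 324.7560683513949, 'cy': 243.23391182392785, 'cam_to_world': array([[ 2.25591438e-02,  9.90971498e-01, -1.32161173e-01,
         3.95399176e+02],
       [-9.99558529e-01,  1.98003721e-02, -2.21515907e-02,
         1.38009057e+02],
       [-1.93347546e-02,  1.32602549e-01,  9.90980692e-01,
         1.27762435e+03],
       [ 0.00000000e+00,  0.00000000e+00,  0.00000000e+00,
         1.00000000e+00]])} 0.9960221354166666
wrist {'fx': 330.34592535703365, 'fy': 330.34592535703365, 'cx': 320.36416781686756, 'cy': 242.0181129587285, 'cam_to_world': array([[ 4.21192329e-01, -8.73349633e-01, -2.44657803e-01,
         2.01208634e+02],
       [ 9.06971001e-01,  4.05343240e-01,  1.14457249e-01,
         5.95032094e+02],
       [-7.90809975e-04, -2.70106048e-01,  9.62830254e-01,
         3.73078402e+02],
       [ 0.00000000e+00,  0.00000000e+00,  0.00000000e+00,
         1.00000000e+00]])} 0.9958626302083333
```

View pics/top0.png

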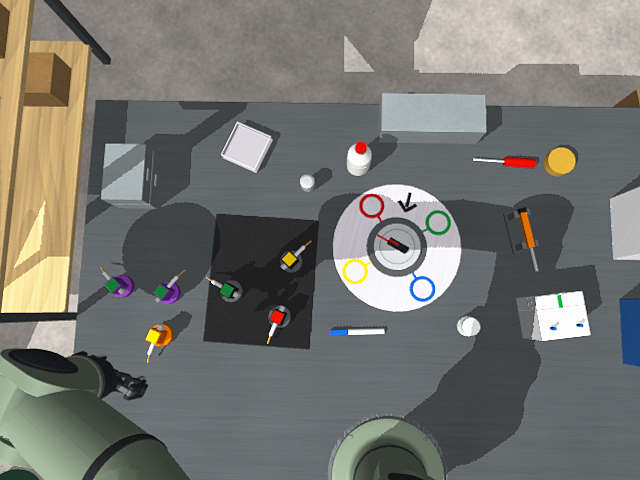

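View pics/scene0.png

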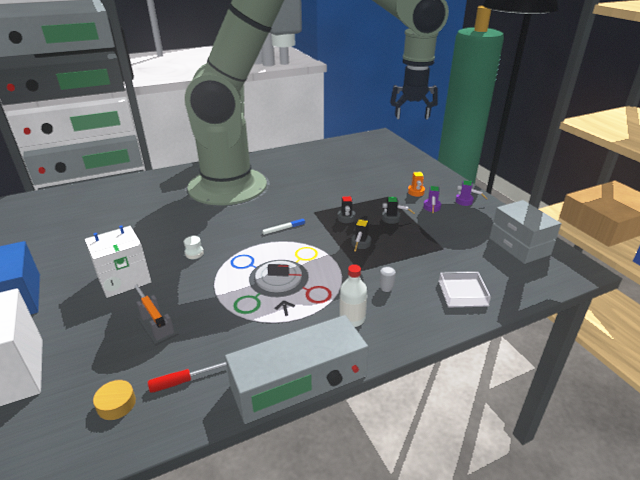

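The top view shows three heads on the mat: green (228,290), yellow (290,258) and red (277,317). There is no blue head, and the purple and orange look-alikes stand off the mat to the left. The platen is at (397,247) with its arrow at (407,203), and the red line points up-left. The stylus rest is at (522,232) and the box at (562,315). The scene view agrees.

```bash
cat >> h.py <<'E'
RNG={"red":[(0,8),(172,180)],"yellow":[(22,35)],"green":[(45,85)],"blue":[(100,125)],"orange":[(8,19)]}
def mask(img,col,s=110,v=70):
    H=cv2.cvtColor(img,cv2.COLOR_BGR2HSV); m=np.zeros(H.shape[:2],np.uint8)
    for a,b in RNG[col]: m|=cv2.inRange(H,(a,s,v),(b,255,255))
    return m
def blobs(m,mn=15):
    n,l,st,ce=cv2.connectedComponentsWithStats(m); 
    return [(int(st[i,4]),ce[i],l==i) for i in range(1,n) if st[i,4]>=mn]
E
python3 - <<'E'
from h import *
np.set_printoptions(precision=1,suppress=True)
for n in("top","scene"):
    c=shot(n); D=depthpts(c)
    for col in RNG:
        for a,ce,m in blobs(mask(c["image"],col)):
            P=D[m]; z=np.median(P[:,2])
            if -20<z<250 and 0<np.median(P[:,0])<900: print(n,col,a,ce,"depth xyz",np.median(P,0), "size",np.ptp(P,0))
    if n=="top":
        g=c["image"].max(2); 
        for name,uv in(("platen",(345,230)),("table",(330,300)),("mat",(250,250)),("chuck",(400,266)),("rib",(400,246)),("boxtop",(545,330)),("saddle",(513,228))):print(name,D[uv[1],uv[0]])
E
```

```text
top red 122 [360.4 146.9] depth xyz [774.9  84.4 150.1] size [ 447.4   72.4 1278.5]
top red 322 [519.6 162. ] depth xyz [ 784.2 -333.3   22.9] size [33.9 92.1 34.5]
top red 220 [371.8 206.2] depth xyz [664.6  44.2   4.9] size [ 303.2  121.4 1279.1]
top red 53 [388.9 240.1] depth xyz [571.7   1.7  40.8] size [31.6 50.8 36.2]
top red 136 [276.8 316.6] depth xyz [375.3 275.5  75.8] size [30.8 32.4 12.4]
top yellow 125 [565.  162.4] depth xyz [ 781.9 -447.9   30.5] size [45.7 64.3 14.2]
top yellow 128 [288.9 258.6] depth xyz [515.7 250.9  75.7] size [34.6 34.6 11.2]
top yellow 226 [355.4 270.7] depth xyz [496.9  86.    4.8] size [ 130.9   91.5 1279.3]
top yellow 126 [152.4 336. ] depth xyz [323.1 573.8  73.5] size [  88.9  452.  1210.9]
top green 190 [436.9 222.7] depth xyz [ 623.3 -121.5    5. ] size [ 261.1  294.9 1281. ]
top green 117 [111.3 284.8] depth xyz [442.9 683.   73.6] size [32.  36.9 12.3]
top green 122 [226.2 289.8] depth xyz [437.  400.9  76.2] size [  58.3  277.7 1209.2]
top green 111 [160.  291.4] depth xyz [430.7 562.6  73.6] size [31.6 32.6 12. ]
top green 44 [559.5 30
[... 2150 characters left out ...]
2.  67.2  6.9]
scene blue 78 [297.7 222.2] depth xyz [347.3 124.1   9. ] size [42.3 52.5 17.1]
scene blue 22 [121.  228.3] depth xyz [ 370.3 -358.   130.3] size [258.4  16.1 142.1]
scene blue 21 [ 95.5 236. ] depth xyz [ 376.5 -417.1  131.1] size [249.5  28.8 140.4]
scene blue 1951 [ 19.7 273. ] depth xyz [ 392.3 -589.7   99.6] size [1405.1  357.8  782.1]
scene blue 96 [242.6 261.9] depth xyz [463.2 -84.8   1.4] size [78.4 62.5  8.9]
scene orange 248 [416.  186.4] depth xyz [338.3 561.3  17.4] size [1295.7  973.1  782.2]
scene orange 234 [150.7 308. ] depth xyz [ 605.4 -336.8   55.5] size [999.3  35.3 782.9]
scene orange 21 [129.2 407.7] depth xyz [ 818.  -416.     6.5] size [10.6 14.7 16.7]
```

Run:
```python
import cv2
a=cv2.imread("pics/top0.png")
cv2.imwrite("pics/c1.png",cv2.resize(a[170:370,190:470],None,fx=2.8,fy=2.8,interpolation=cv2.INTER_CUBIC))
```

```text
(no output)
```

View pics/c1.png

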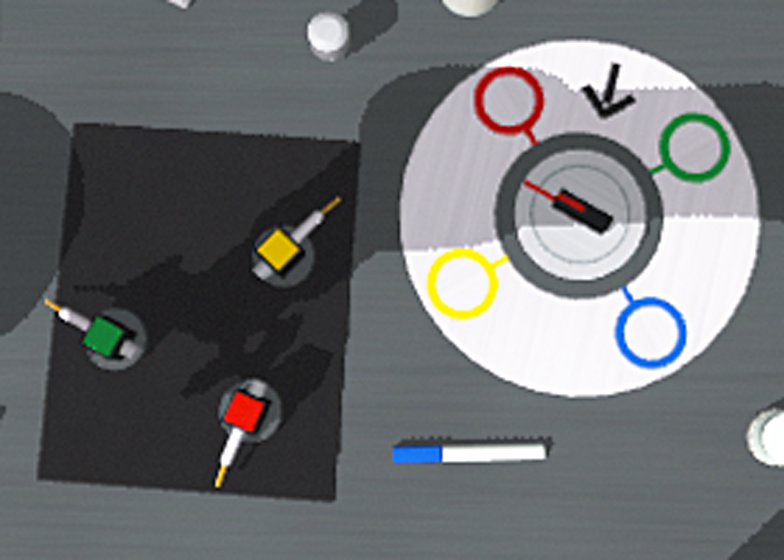

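The crop confirms the layout. The red line points up-left from the rib at (585,210), and the four rings are clear. I'll refine with the wrist camera above the platen and the mat.

```bash
cat >> h.py <<'E'
def Rd(phi):
    y=np.array([np.cos(phi),np.sin(phi),0]); z=np.array([0,0,-1.]); return np.c_[np.cross(y,z),y,z]
def bestphi(pos,phi):
    """phi or phi+pi whichever keeps last joint nearest mid-range"""
    o=[]
    for p in(phi,phi+np.pi):
        q=inverse_kinematics(np.array(pos,float),Rd(p))
        if q is not None:o.append((abs(q[6]),p))
    return min(o)[1] if o else None
def circfit(P,tr=4):
    for _ in range(5):
        A=np.c_[2*P[:,:2],np.ones(len(P))]; s=np.linalg.lstsq(A,(P[:,:2]**2).sum(1),rcond=None)[0]
        c=s[:2]; r=np.sqrt(s[2]+c@c); e=abs(np.hypot(*(P[:,:2]-c).T)-r); P=P[e<max(tr,2*np.median(e))]
    return c,r
E
python3 - <<'E'
from h import *
np.set_printoptions(precision=1,suppress=True)
for i,(p,phi) in enumerate([((561,-19,230),0.),((561,-19,230),np.pi/2),((450,310,230),0.),((450,310,230),np.pi/2)]):
    phi=bestphi(p,phi); movep(np.array(p,float),Rd(phi)); wait(.3); c=shot("wrist"); s=read_state()
    cv2.imwrite(f"pics/w{i}.png",c["image"]); np.savez(f"pics/w{i}.npz",**c); print(i,phi,s["qpos"],s["time"],c["cam_to_world"][:3,3])
a=np.hstack([cv2.resize(cv2.imread(f"pics/w{i}.png"),(400,300)) for i in(0,1)]);b=np.hstack([cv2.resize(cv2.imread(f"pics/w{i}.png"),(400,300)) for i in(2,3)])
cv2.imwrite("pics/wall.png",np.vstack([a,b]))
E
```

```text
0 0.0 [-0.5  0.4  0.5  1.8 -0.3  1.   0.2] 2.9417 [561.   49.1 399.7]
1 4.71238898038469 [-0.7  0.6  0.9  1.8 -0.5  1.1 -1.2] 4.55 [629.3 -19.5 399.7]
2 0.0 [-1.2  0.4  0.7  1.8 -0.3  1.  -0.4] 6.2083 [450.4 377.4 399.7]
3 1.5707963267948966 [-0.9  0.4  0.3  1.8 -0.1  1.   1. ] 7.85 [381.6 309.6 399.7]
```

View pics/wall.png

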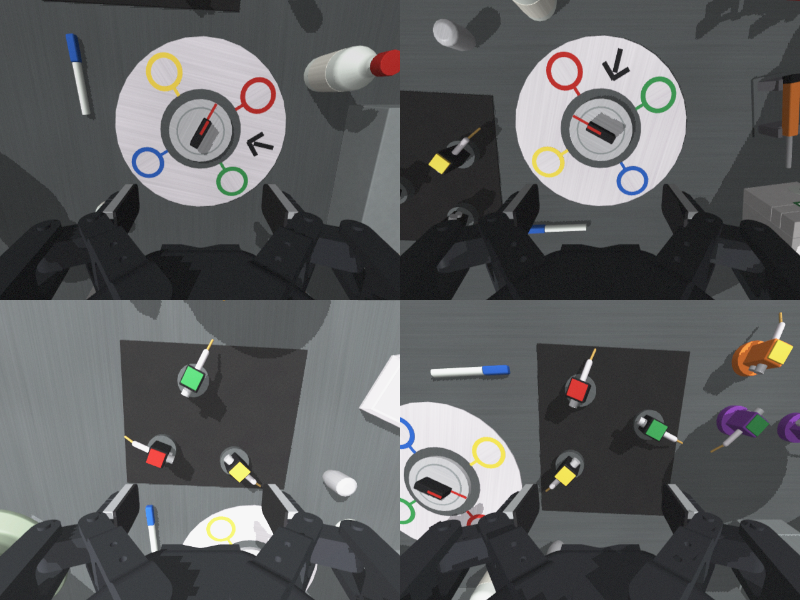

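The wrist views show the platen rings and arrow clearly in w0 and w1. All three heads with their needles appear in w2 and w3.

```bash
cat >> h.py <<'E'
def near(P,xy,r): return np.hypot(P[:,0]-xy[0],P[:,1]-xy[1])<r
def tri(cs,uvs):
    A=np.zeros((3,3));b=np.zeros(3)
    for c,uv in zip(cs,uvs):
        o,d=ray(c,uv); d=d[0]/np.linalg.norm(d[0]); M=np.eye(3)-np.outer(d,d); A+=M; b+=M@o
    return np.linalg.solve(A,b)
def pads(c,z=3):
    out={}
    for col in("red","yellow","green","blue"):
        uv=np.argwhere(mask(c["image"],col,70,50))[:,::-1]; P=onplane(c,uv,z)
        k=near(P,(561,-19),165)&~near(P,(561,-19),87)
        if k.sum()>80: out[col]=circfit(P[k])
    return out
def head(c,col,xy,zc=75,r=45):
    """cap centre uv, xy, heading from needle, cap edge heading mod 90"""
    m=mask(c["image"],col,90,60); bl=[b for b in blobs(m,60) if near(onplane(c,b[1],zc),xy,r)[0]]
    if not bl: return None
    a,ce,mm=max(bl,key=lambda b:b[0]); ct=cv2.findContours(mm.astype(np.uint8),cv2.RETR_EXTERNAL,cv2.CHAIN_APPROX_NONE)[0][0]
    box=cv2.boxPoints(cv2.minAreaRect(cv2.convexHull(ct))); ce=box.mean(0); B=onplane(c,box,zc); p=B.mean(0)
    e=B[1]-B[0]; e2=B[2]-B[1]; ed=np.arctan2(e[1],e[0])
    H=cv2.cvtColor(c["image"],cv2.COLOR_BGR2HSV); bm=cv2.inRange(H,(12,90,90),(30,255,255)); bm[mm]=0
    Q=onplane(c,np.argwhere(bm)[:,::-1],25); k=near(Q,p,78)&~near(Q,p,42); q=Q[k]
    h=None
    if k.sum()>5: q=np.median(q,0); h=np.arctan2(*(q-p)[1::-1])
    if h is not None: ed+=np.round((h-ed)/(np.pi/2))*np.pi/2
    return ce,p[:2],h,ed,a,(np.linalg.norm(e),np.linalg.norm(e2))
E
cat > m.py <<'E'
from h import *
np.set_printoptions(precision=2,suppress=True)
C=[dict(np.load(f"pics/w{i}.npz")) for i in range(4)]
for i in(0,1):
    c=C[i]; p=pads(c); print(i,{k:(v[0],round(v[1],1)) for k,v in p.items()}); cen=np.mean([v[0] for v in p.values()],0); print("centre",cen)
    for k,v in p.items(): d=v[0]-cen; print(k,np.hypot(*d),np.arctan2(d[1],d[0]))
    # arrow
    g=c["image"].max(2); uv=np.argwhere(g<60)[:,::-1]; P=onplane(c,uv,3); k=near(P,cen,160)&~near(P,cen,90)
    for a,ce,_ in blobs(((lambda z:(z.__setitem__((uv[k][:,1],uv[k][:,0]),1),z)[1])(np.zeros((480,640),np.uint8))),30): q=onplane(c,ce,3)[0,:2]-cen; print("dark",a,q+cen,np.arctan2(q[1],q[0]))
    for z in(16,42):
        uv=np.argwhere(mask(c["image"],"red",120,60))[:,::-1]; P=onplane(c,uv,z)
        k=near(P,cen,62)&~(near(P,cen,30) if z==16 else near(P,cen,-1)); k&=(near(P,cen,200) if z==16 else near(P,cen,27))
        vx,vy,x0,y0=cv2.fitLine(P[k][:,:2].astype(np.float32),cv2.DIST_HUBER,0,.01,.01).ravel(); print("redline z",z,k.sum(),np.arctan2(vy,vx),"mean",P[k].mean(0)[:2],"off",np.cross((vx,vy),cen-(x0,y0)))
    D=depthpts(c); 
    for r in(100,57,40): 
        L=D.reshape(-1,3); rr=np.hypot(L[:,0]-cen[0],L[:,1]-cen[1]); print("z at r",r,np.median(L[abs(rr-r)<2,2]))
    rb=near(L,cen,20)&(g.ravel()<70); print("rib top z",np.median(L[rb,2]))
G={"red":(376,275),"yellow":(517,250),"green":(438,399)}
for col,xy in G.items():
    r=[head(C[i],col,xy) for i in(2,3)]
    for x in r: print(col,x)
    print(" tri",tri([C[2],C[3]],[r[0][0],r[1][0]]))
r=[pads(C[i]) for i in(0,1)]
for col in r[0]: print("padz",col,tri(C[:2],[project(C[i],[*r[i][col][0],3.])[0] for i in(0,1)]))
E
python3 m.py 2>&1 | grep -v Deprec
```

```text
vx,vy,x0,y0=cv2.fitLine(P[k][:,:2].astype(np.float32),cv2.DIST_HUBER,0,.01,.01).ravel(); print("redline z",z,k.sum(),np.arctan2(vy,vx),"mean",P[k].mean(0)[:2],"off",np.cross((vx,vy),cen-(x0,y0)))
0 {'red': (array([667.89,  45.26]), np.float64(29.4)), 'yellow': (array([495.79,  86.35]), np.float64(29.4)), 'green': (array([ 626.7 , -126.71]), np.float64(29.2)), 'blue': (array([454.86, -85.62]), np.float64(29.4))}
centre [561.31 -20.18]
red 125.06691590980377 0.5506464586855335
yellow 125.06269910532815 2.122203559085915
green 124.99548190902618 -1.0202690899609885
blue 124.95688738556615 -2.590408554301929
dark 482 [673.69 -46.81] -0.23262783814859878
redline z 16 99 1.0565958 mean [582.84  18.86] off -0.43564664926433494
redline z 42 138 1.0613073 mean [567.65  -8.45] off -0.218746725351461
z at r 100 3.0800883305743696
z at r 57 322.5508255474595
z at r 40 335.9997189702892
rib top z 342.1785034317988
1 {'red': (array([667.8 ,  45.25]), np.float64(29.4)), 'yellow': (array([495.72,  86.26]), np.float64(29.4)), 'green': (array([ 626.65, -126.74]), np.float64(29.2)), 'blue': (array([454
[... 1343 characters left out ...]
at64(-0.6963593248709805), 635, (np.float64(27.801205828522978), np.float64(27.40987281123873)))
 tri [516.08 249.62  73.76]
green (array([306.8, 124.9], dtype=float32), array([437.92, 399.2 ]), np.float64(1.0955355238033413), np.float64(1.0639231310456951), 870, (np.float64(26.99792827978437), np.float64(26.312383592864528)))
green (array([410.15, 207.87], dtype=float32), array([437.63, 398.68]), np.float64(1.0834790682471915), np.float64(1.1028350272401557), 722, (np.float64(26.890226857210536), np.float64(26.830976273226256)))
 tri [437.88 399.48  72.3 ]
padz red [667.8   45.24   3.23]
padz yellow [495.75  86.31   2.97]
padz green [ 626.67 -126.69    3.09]
padz blue [454.77 -85.72   2.89]
```

The two wrist views agree to within 0.2 mm: centre (561.3,-20.2), arrow at -0.232 rad, red line at 1.057 rad. I'll turn the chuck now.

Run:
```python
from h import *
np.set_printoptions(precision=3,suppress=True)
c=dict(np.load("pics/w1.npz")); L=depthpts(c).reshape(-1,3); L=L[L[:,2]<100]; rr=np.hypot(L[:,0]-561.3,L[:,1]+20.2)
for r in(57,40,30,8): print(r,np.percentile(L[abs(rr-r)<2,2],[10,50,90]))
ctr=np.array([561.3,-20.2,0]); a0=1.0575; a1=-.232
o=[]
for s in(np.pi/2,-np.pi/2):
    q=[inverse_kinematics(ctr+[0,0,120],Rd(a+s)) for a in(a0,(a0+a1)/2,a1)]
    print(s,[None if x is None else x[6] for x in q]); o.append((max(9 if x is None else abs(x[6]) for x in q),s))
s=min(o)[1]
open_gripper(); movep(ctr+[0,0,120],Rd(a0+s))
hit=movel(ctr+[0,0,21],max_speed=80,guard=8); print("hit",hit,read_state()["eef_pos"])
clamp(); st=read_state(); print(st["finger_gap"],st["gripper_force"],st["ft_force"])
for f in(.33,.67,1): movel(ctr+[0,0,st["eef_pos"][2]],Rd(a0+s+f*(a1-a0)),max_speed=60); 
print(read_state()["ft_force"],read_state()["time"])
open_gripper(); movel(ctr+[0,0,150]); 
p=ctr+[0,0,230]; movep(p,Rd(bestphi(p,np.pi/2))); wait(.3); c=shot("wrist"); np.savez("pics/w4.npz",**c)
cen=ctr[:2]
for z in(16,40):
    uv=np.argwhere(mask(c["image"],"red",120,60))[:,::-1]; P=onplane(c,uv,z)
    k=near(P,cen,62)&~near(P,cen,30) if z==16 else near(P,cen,27)
    vx,vy,x0,y0=cv2.fitLine(P[k][:,:2].astype(np.float32),cv2.DIST_HUBER,0,.01,.01).ravel(); print("red",z,k.sum(),np.arctan2(vy,vx),P[k].mean(0))
print(read_state()["time"])
```

```text
57 [11.758 12.827 13.858]
40 [12.606 13.623 14.592]
30 [12.676 13.57  14.607]
8 [15.738 40.219 41.476]
1.5707963267948966 [np.float64(2.1453546135321333), np.float64(2.0659993735716857), np.float64(1.5077978745246199)]
-1.5707963267948966 [np.float64(-0.07030815811734882), np.float64(-0.6250115709295555), np.float64(-0.954645438773367)]
hit False [561.579 -20.174  21.419]
-0.3386496664945854 0.0 [-0.347 -0.379  0.35 ]
[ 0.15  -1.293 -0.369] 13.3333
red 16 91 1.1022553 [582.332  17.491  16.   ]
red 40 140 1.064772 [567.828  -8.574  40.   ]
17.8667
```

The clamp closed to a zero gap, so it gripped nothing. I'll repeat the descent and look.

Run:
```python
from h import *
np.set_printoptions(precision=3,suppress=True)
print("gpo",grip_point_offset)
ctr=np.array([561.3,-20.2,0]); p=Rd(1.0575-np.pi/2)
open_gripper(); movep(ctr+[0,0,120],p); movel(ctr+[0,0,21],max_speed=80,guard=8)
a=shot("scene")["image"]; print(read_state()["finger_gap"]); clamp(); st=read_state(); print(st["finger_gap"],st["gripper_force"]); wait(1); st=read_state(); print(st["finger_gap"],st["gripper_force"],st["eef_pos"])
c=shot("scene"); u,v=project(c,ctr+[0,0,40])[0].astype(int)
f=lambda m:cv2.resize(m[v-90:v+50,u-70:u+70],(400,400),interpolation=cv2.INTER_CUBIC)
cv2.imwrite("pics/s1.png",np.hstack([f(a),f(c["image"])]))
```

```text
gpo -18.700000000000003
85.32259917533392
-0.0205970741985597 0.0
-0.23805450919944993 0.0 [561.277 -20.21   21.001]
```

View pics/s1.png

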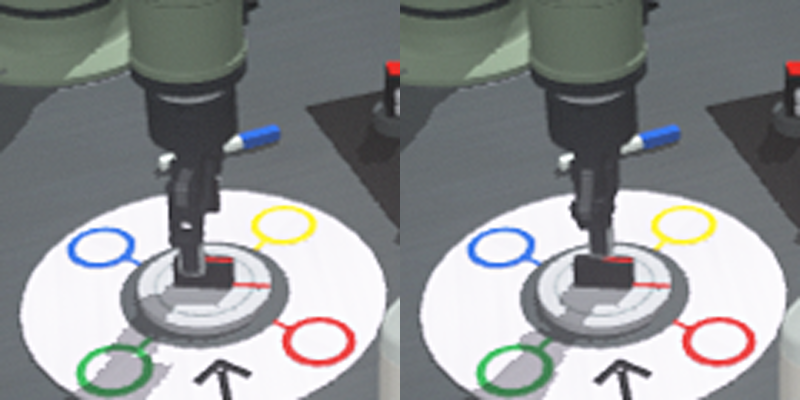

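The fingertips appear to close at about the rib's top rather than around it. I'll measure the actual fingertip height in free air, closed and open.

Run:
```python
from h import *
np.set_printoptions(precision=1,suppress=True)
ctr=np.array([561.3,-20.2,0]); movel(ctr+[0,0,200])
for st in("closed","open"):
    if st=="open": open_gripper(); wait(.3)
    t=read_state()["eef_pos"]; c=shot("scene"); L=depthpts(c)
    k=(np.hypot(L[...,0]-t[0],L[...,1]-t[1])<70)&(L[...,2]>150)&(L[...,2]<330)
    P=L[k]; lo=P[:,2]<P[:,2].min()+12; print(st,t,"min z",np.percentile(P[:,2],[0,.5,2]),"low pts",lo.sum(),np.median(P[lo],0))
    print(P[np.argsort(P[:,2])[:5]])
    u,v=project(c,t)[0].astype(int); im=c["image"].copy(); cv2.circle(im,(int(u),int(v)),1,(0,255,255),-1)
    cv2.imwrite(f"pics/f_{st}.png",cv2.resize(im[v-70:v+30,u-50:u+50],(400,400),interpolation=cv2.INTER_CUBIC))
cv2.imwrite("pics/f.png",np.hstack([cv2.imread("pics/f_closed.png"),cv2.imread("pics/f_open.png")]))
```

```text
closed [560.9 -20.3 199.2] min z [223.  225.  227.7] low pts 29 [568.  -21.7 228.4]
[[567.4 -17.5 223. ]
 [566.  -22.  223.3]
 [568.  -20.2 223.9]
 [572.2 -16.7 225.3]
 [565.6 -21.7 225.7]]
open [561.3 -20.2 200. ] min z [238.9 239.4 240.6] low pts 64 [603.5 -36.3 244.8]
[[606.8 -40.6 238.9]
 [606.1 -42.7 239.1]
 [605.7 -44.9 239.4]
 [522.4   0.1 239.4]
 [524.    2.1 239.7]]
```

View pics/f.png

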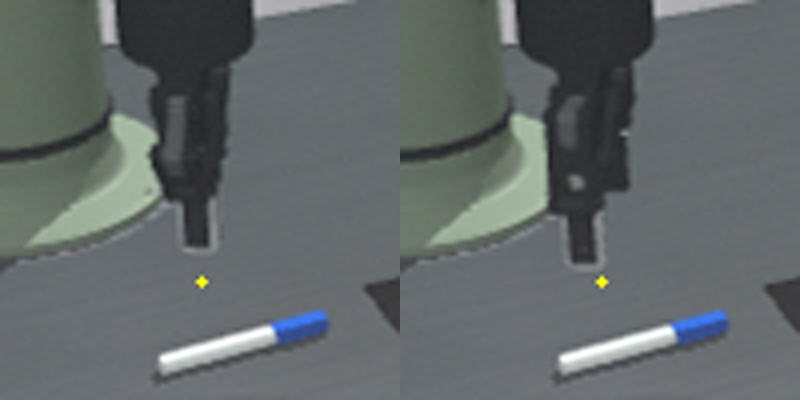

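The real fingertips sit about 24 mm short of the stated TCP. I'll confirm that with a guarded touch on bare platen.

Run:
```python
from h import *
np.set_printoptions(precision=2,suppress=True)
p=np.array([435,10,60.]); clamp(); movep(p+[0,0,60],Rd(bestphi(p,-.23))); movel(p-[0,0,50],max_speed=80,guard=4); z=read_state()["eef_pos"]; print(z)
h=movel([435,10,-35.],max_speed=20,guard=4); st=read_state(); print(h,st["eef_pos"],st["ft_force"],st["time"]); movel(p)
```

```text
[435.24   9.96  10.34]
True [434.97  10.01 -24.37] [-1.3  -0.78 12.93] 30.1167
```

The touch confirms it: the true tip is about 26 mm short of the TCP when closed and 39 mm when open. I'll allow for that and turn the chuck.

```bash
cat >> h.py <<'E'
TIP=26.  # true closed fingertip is this far behind the reported TCP
def down(phi,xy,z,**k): return movel(np.array([xy[0],xy[1],z],float),max_speed=k.pop("v",80),**k)
def redline(c,cen=(561.3,-20.2)):
    o=[]
    for z in(13.5,40):
        P=onplane(c,np.argwhere(mask(c["image"],"red",120,60))[:,::-1],z)
        k=near(P,cen,62)&~near(P,cen,30) if z<20 else near(P,cen,27)
        q=P[k][:,:2].mean(0)-cen; o.append((k.sum(),np.arctan2(q[1],q[0])))
    return o
E
python3 - <<'E'
from h import *
np.set_printoptions(precision=3,suppress=True)
ctr=np.array([561.3,-20.2,0]); a0=1.0575; a1=-.232; s=-np.pi/2
open_gripper(); movep(ctr+[0,0,100],Rd(a0+s))
hit=movel(ctr+[0,0,-8],max_speed=80,guard=8); print("hit",hit,read_state()["eef_pos"])
clamp(); st=read_state(); print(st["finger_gap"],st["gripper_force"],st["ft_force"]); z=st["eef_pos"][2]
if st["finger_gap"]>10:
    for f in(.33,.67,1): movel(ctr+[0,0,-8],Rd(a0+s+f*(a1-a0)),max_speed=60); print(read_state()["ft_force"],read_state()["torque"])
    wait(.3)
open_gripper(); movel(ctr+[0,0,100]); p=ctr+[0,0,230]; movep(p,Rd(bestphi(p,np.pi/2))); wait(.3); c=shot("wrist"); print(redline(c),read_state()["time"])
E
```

```text
hit False [561.618 -20.226  -7.556]
14.808714263986486 59.473031759262085 [-2.923 -0.032  7.454]
[-3.949  0.476  7.541] [ 0.174  0.825 -0.097]
[-4.827  0.765  7.681] [ 0.29   0.917 -0.072]
[-5.377  2.152  8.626] [ 0.399  0.886 -0.1  ]
[(np.int64(95), np.float64(-0.222992045813659)), (np.int64(130), np.float64(-0.23785708782736592))] 40.8083
```

The chuck is set to within about 0.01 rad. Next I'll pick up red, with a fresh look first.

```bash
cat >> h.py <<'E'
CEN=np.array([561.3,-20.2]); ARROW=-.232
PADA={"red":.551,"yellow":2.122,"green":-1.020,"blue":-2.590}
def wrap(a): return (a+np.pi)%(2*np.pi)-np.pi
def look(p=(450,310,230),phi=0.):
    movep(np.array(p,float),Rd(phi)); wait(.25); return shot("wrist")
def pickplace(col,xy,h,zg=7.):
    pa=PADA[col]; tgt=CEN+125*np.array([np.cos(pa),np.sin(pa)]); dh=wrap(pa+np.pi-h)
    o=[]
    for f in(np.pi/2,-np.pi/2):
        for d in(dh,):
            qa=inverse_kinematics(np.array([*xy,140.]),Rd(h+f)); qb=inverse_kinematics(np.array([*tgt,140.]),Rd(h+f+d))
            if qa is not None and qb is not None: o.append((max(abs(qa[6]),abs(qb[6])),f))
    print(col,xy,h,"->",tgt,o); f=min(o)[1]
    open_gripper(); movep(np.array([*xy,120.]),Rd(h+f)); hit=movel([*xy,zg],max_speed=90,guard=10); clamp(); s=read_state(); print("gap",hit,s["finger_gap"],s["gripper_force"],s["eef_pos"])
    if s["finger_gap"]<22: open_gripper(); movel([*xy,120]); return False
    movel([*xy,125.],max_speed=150); movep(np.array([*tgt,125.]),Rd(h+f+dh)); print("carry gap",read_state()["finger_gap"])
    movel([*tgt,zg+6],max_speed=90); hit=movel([*tgt,zg+.3],max_speed=30,guard=12); print("place",hit,read_state()["eef_pos"],read_state()["ft_force"])
    wait(.2); open_gripper(); wait(.2); movel([*tgt,125.],max_speed=150); print("t",read_state()["time"]); return True
E
cat > pp.py <<'E'
import sys
from h import *
np.set_printoptions(precision=2,suppress=True)
col=sys.argv[1]; G={"red":(376,275),"yellow":(516,250),"green":(438,399)}
c=look()
for k,v in G.items():
    r=head(c,k,v,73.5,90); print(k,None if r is None else r[1:5])
    if k==col: R=r
if R is not None: pickplace(col,R[1],(R[2]+R[3])/2 if R[2] else R[3])
E
python3 pp.py red
```

```text
red (array([376.28, 274.7 ]), np.float64(2.786089812442187), np.float64(2.7370197355697883), 675)
yellow (array([516.32, 249.37]), np.float64(-0.7610612875072424), np.float64(-0.732466881486677), 641)
green (array([437.89, 399.17]), np.float64(1.094077726878542), np.float64(1.0651934302643093), 867)
red [376.28 274.7 ] 2.7615547740059876 -> [667.8   45.24] [(np.float64(2.48358257160207), 1.5707963267948966), (np.float64(1.316946734789656), -1.5707963267948966)]
gap False 29.608129072324033 58.91370892524719 [376.36 274.73   7.18]
carry gap 29.357337245778012
place True [668.09  45.23   7.28] [-1.87  0.14  8.74]
t 51.9333
```

```bash
python3 pp.py yellow | tail -5; python3 pp.py green
cat > chk.py <<'E'
from h import *
np.set_printoptions(precision=3,suppress=True)
import sys
A=[]
for i,f in enumerate((0.,np.pi/2)):
    p=np.array([561,-20,260.]); c=look(p,bestphi(p,f)); cv2.imwrite(f"pics/{sys.argv[1]}{i}.png",c["image"]); print("red line",redline(c))
    for k in("red","yellow","green"):
        pa=PADA[k]; t=CEN+125*np.array([np.cos(pa),np.sin(pa)]); r=head(c,k,t,75,45)
        print(k,None if r is None else (r[1]-t,"head err",None if r[2] is None else wrap(r[2]-pa-np.pi),wrap(4*(r[3]-pa))/4,r[4]))
print(read_state()["time"])
cv2.imwrite(f"pics/{sys.argv[1]}.png",np.hstack([cv2.resize(cv2.imread(f"pics/{sys.argv[1]}{i}.png"),(400,300)) for i in(0,1)]))
E
python3 chk.py k
```

```text
yellow [516.22 249.57] -0.7457242575592562 -> [495.84  86.29] [(np.float64(0.3310476597186824), 1.5707963267948966), (np.float64(2.4979736277495013), -1.5707963267948966)]
gap False 29.395123396759477 58.941060304641724 [516.27 249.56   7.18]
carry gap 29.189652791571767
place True [496.21  86.21   7.13] [-0.76 -1.26  9.37]
t 62.6083
red None
yellow None
green (array([437.69, 399.24]), np.float64(1.0883091038032557), np.float64(1.0636846374294033), 871)
green [437.69 399.24] 1.0759968706163296 -> [ 626.72 -126.71] [(np.float64(2.37775665851005), 1.5707963267948966), (np.float64(1.7720565419875318), -1.5707963267948966)]
gap False 29.838040813920053 59.631988406181335 [437.87 399.34   7.26]
carry gap 29.110297604581767
place True [ 627.02 -126.89    7.29] [-0.96 -0.34  9.31]
t 73.325
red line [(np.int64(71), np.float64(-0.23072312453178656)), (np.int64(124), np.float64(-0.23773007792803394))]
red (array([34.694,  9.394]), 'head err', np.float64(0.018310434956893218), np.float64(-0.08775752831642558), 729)
yellow (array([ 9.433, -8.113]), 'head err', np.float64(-0.09094379271357944), np.float64(-0.7358631388018582), 1264)
green (array([-0.502,  0.621]), 'head err', np.float64(0.01910960260134109), np.float64(0.039232583868319626), 486)
red line [(np.int64(82), np.float64(-0.22711281119672)), (np.int64(114), np.float64(-0.23449640326028728))]
red (array([-32.479, -10.402]), 'head err', None, np.float64(-0.6928184315140755), 595)
yellow (array([ 0.234, -1.009]), 'head err', np.float64(0.02693829719298435), np.float64(-0.09053118856448039), 703)
green (array([-0.759,  0.31 ]), 'head err', np.float64(-0.004462997036304817), np.float64(0.07435810029073053), 520)
75.9833
```

View pics/k.png

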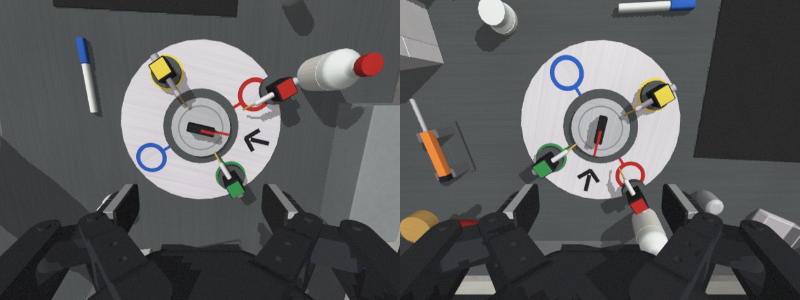

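Yellow, green and the chuck are right. Red was knocked about 36 mm outward from its ring and now sits near the bottle. I'll measure it from a better viewpoint and re-place it with a high grip, clear of the bottle.

Run:
```python
from h import *
np.set_printoptions(precision=3,suppress=True)
pa=PADA["red"]; g=(702.5,54.6); C=[];U=[]
for i,(p,f) in enumerate([((680,-40,260),0.),((640,10,260),-.513-np.pi/2)]):
    try:
        c=look(p,f); r=head(c,"red",g,75,25); print(i,r and (r[1],r[2],wrap(4*(r[3]-pa))/4+pa+np.pi,r[4]))
        cv2.imwrite(f"pics/r{i}.png",c["image"])
        if r: C.append(c);U.append(r[0])
    except PlanningError as e: print(i,e)
if len(C)>1: print("tri",tri(C,U))
L=depthpts(C[0]).reshape(-1,3)
for z in(60,90,105,120,135):
    k=(abs(L[:,2]-z)<4)&near(L,(778,83),45); 
    if k.sum()>10: print(z,k.sum(),L[k].min(0)[:2],L[k].max(0)[:2])
print(read_state()["time"])
```

```text
0 (array([703.009,  54.529]), np.float64(-2.615869394160593), np.float64(3.6737235062202576), 743)
1 (array([674.217,  44.742]), None, np.float64(3.5118460649804146), 1067)
tri [689.138  38.814 156.818]
60 92 [746.793  51.655] [777.67   99.478]
90 282 [747.347  52.404] [806.063 110.97 ]
105 759 [752.365  57.795] [800.852 106.504]
120 248 [761.778  67.212] [784.831  96.711]
135 51 [763.074  68.337] [780.018  89.961]
79.6083
```

View pics/r0.png

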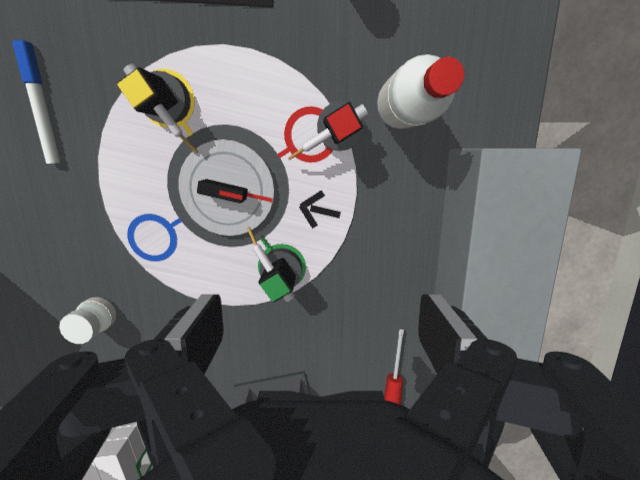

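In r0, red is at pixel (345,122), about 36 mm beyond its ring, with the bottle at (415,90). The bottle narrows above 105 mm, so a high grip clears it.

```bash
python3 - <<'E'
from h import *
import h as H
np.set_printoptions(precision=2,suppress=True)
h=-2.613; d=4*np.array([np.cos(h),np.sin(h)])
H.CEN=H.CEN+d   # same grip offset along the needle at the pad
print(pickplace("red",np.array([703,54.5])+d,h,zg=18.))
E
sed -i 's/"yellow","green"):$/"yellow","green"):/' chk.py
python3 - <<'E'
from h import *
np.set_printoptions(precision=3,suppress=True)
c=look((680,-40,260),0.); cv2.imwrite("pics/r2.png",c["image"]); print(redline(c))
for k in("red","yellow","green"):
    pa=PADA[k]; t=CEN+125*np.array([np.cos(pa),np.sin(pa)]); m=mask(c["image"],k,90,60)
    r=head(c,k,t,75,30); print(k,r and (r[1]-t,r[2] and wrap(r[2]-pa-np.pi),wrap(4*(r[3]-pa))/4,r[4]))
print(read_state()["time"])
E
```

```text
red [699.55  52.48] -2.613 -> [664.35  43.23] [(np.float64(1.5344892141737687), 1.5707963267948966), (np.float64(1.3052239746209493), -1.5707963267948966)]
gap False 28.998441840306125 60.080042481422424 [699.71  52.68  18.29]
carry gap 28.986669006353182
place True [664.61  43.21  18.27] [-1.66 -0.47  7.87]
t 89.4167
True
[(np.int64(73), np.float64(-0.23019209382457023)), (np.int64(128), np.float64(-0.24729915657171395))]
red (array([ 0.358, -0.004]), np.float64(0.003046759154475609), np.float64(0.005722360494835765), 729)
yellow (array([ 1.465, -0.597]), np.float64(0.02302649818999125), np.float64(-0.01807086026053417), 812)
green (array([0.404, 0.728]), np.float64(0.06725287713580341), np.float64(0.05576337853063951), 483)
91.3167
```

View pics/r2.png

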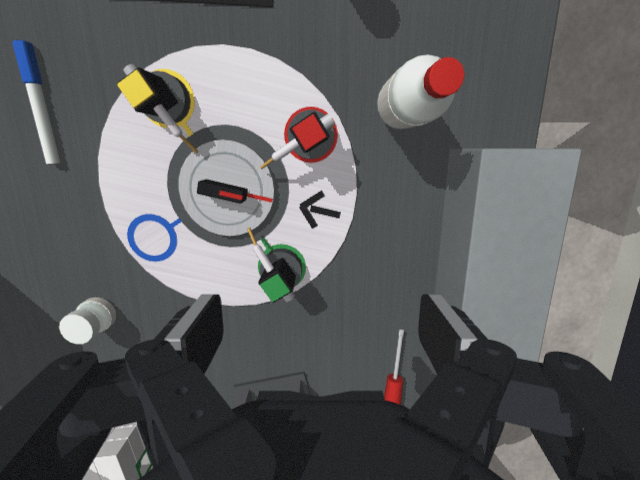

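All three heads are on their pads, with position errors under 2 mm and angle errors under 0.07 rad. Next I'll measure the stylus, rest and box from two wrist positions.

Run:
```python
from h import *
np.set_printoptions(precision=3,suppress=True)
for i,(p,f) in enumerate([((530,-428,220),0.),((530,-290,220),np.pi)]):
    for ff in(f,f-2*np.pi):
        q=inverse_kinematics(np.array(p,float),Rd(ff)); print(i,q)
        if q is not None: break
    c=look(p,f); np.savez(f"pics/v{i}.npz",**c); cv2.imwrite(f"pics/v{i}.png",c["image"]); print(read_state()["time"])
a=np.hstack([cv2.resize(cv2.imread(f"pics/v{i}.png"),(400,300)) for i in(0,1)])
s=cv2.resize(shot("scene")["image"][200:350,60:260],(800,600),interpolation=cv2.INTER_CUBIC); cv2.imwrite("pics/v.png",np.vstack([a,s[150:450]]))
```

```text
0 [ 1.153  0.785 -1.02   1.382  0.667  1.338  0.118]
93.1583
1 [ 0.095  0.509  0.452  1.658 -0.25   1.033 -2.515]
95.7917
```

View pics/v.png

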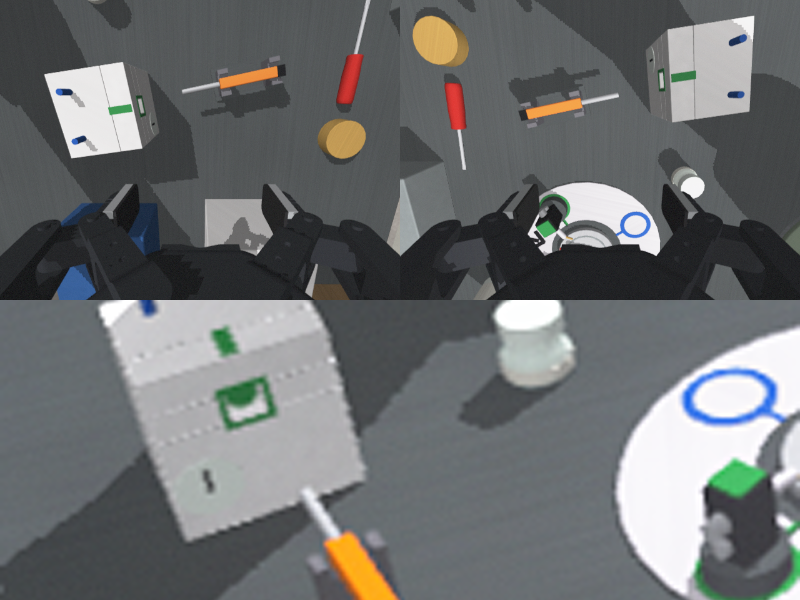

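The views show the stylus (orange handle, pin towards the box), the green stripe on the box top and the framed recess on its front face. Now I'll compute the geometry.

```bash
cat > b.py <<'E'
from h import *
np.set_printoptions(precision=3,suppress=True)
C=[dict(np.load(f"pics/v{i}.npz")) for i in(0,1)]+[shot("scene")]
S=[];F=[];O=[]
for i,c in enumerate(C):
    m=mask(c["image"],"green",60,30); P=onplane(c,np.argwhere(m)[:,::-1],100); k=near(P,(430,-377),70); mm=np.zeros_like(m); uv=np.argwhere(m)[k]; mm[uv[:,0],uv[:,1]]=255
    mm=cv2.morphologyEx(mm,cv2.MORPH_CLOSE,np.ones((3,3),np.uint8))
    for a,ce,bm in blobs(mm,12):
        ct=cv2.findContours(bm.astype(np.uint8),cv2.RETR_EXTERNAL,cv2.CHAIN_APPROX_NONE)[0][0]; b=cv2.boxPoints(cv2.minAreaRect(ct)); B=onplane(c,b,120); o=np.argsort(B[:,0])
        print(i,"green",a,ce,"rect@120",B[o][:2,:2].mean(0),B[o][2:,:2].mean(0))
    m=mask(c["image"],"orange",120,80); bl=[b for b in blobs(m,60) if near(onplane(c,b[1],58),(604,-333),40)[0]]
    a,ce,bm=max(bl,key=lambda b:b[0]); ct=cv2.findContours(bm.astype(np.uint8),cv2.RETR_EXTERNAL,cv2.CHAIN_APPROX_NONE)[0][0]; b=cv2.boxPoints(cv2.minAreaRect(ct)); O.append(b.mean(0)); B=onplane(c,b,58)[:,:2]
    L=sorted([(np.linalg.norm(B[j]-B[j-1]),j) for j in range(4)]); j=L[-1][1]; e=B[j]-B[j-1]; o=np.argsort(B[:,0])
    print(i,"orange",a,"ctr",B.mean(0),"len",[round(x[0],1) for x in L],"ang",np.arctan2(*(e*np.sign(-e[0]))[::-1]),"ends",B[o][:2].mean(0),B[o][2:].mean(0))
print("tri stylus top",tri(C[:2],O[:2]),tri(C,O))
E
python3 b.py
```

```text
0 green 175 [224.811 169.023] rect@120 [ 450.325 -375.675] [ 458.422 -374.024]
0 green 454 [191.859 174.874] rect@120 [ 412.481 -381.307] [ 442.403 -376.982]
0 orange 1680 ctr [ 603.387 -336.039] len [np.float64(16.2), np.float64(16.4), np.float64(89.4), np.float64(90.6)] ang -2.9369378843738096 ends [ 559.314 -345.124] [ 647.461 -326.955]
1 green 212 [418.476 127.396] rect@120 [ 450.147 -375.472] [ 458.554 -374.899]
1 green 516 [453.721 121.924] rect@120 [ 412.262 -381.382] [ 442.364 -377.057]
1 orange 1512 ctr [ 603.42  -336.155] len [np.float64(16.2), np.float64(16.5), np.float64(89.3), np.float64(90.5)] ang -2.936780151075503 ends [ 559.397 -345.237] [ 647.442 -327.073]
2 green 29 [115.517 247.379] rect@120 [ 415.574 -381.298] [ 445.052 -377.224]
2 green 93 [120.656 262.022] rect@120 [ 478.536 -374.918] [ 520.178 -372.146]
2 orange 180 ctr [ 608.131 -337.135] len [np.float64(19.6), np.float64(21.1), np.float64(91.8), np.float64(93.4)] ang -2.940593422389358 ends [ 562.818 -346.649] [ 653.443 -327.62 ]
tri stylus top [ 569.432 -346.798  211.822] [ 604.336 -336.213   53.874]
```

```bash
cat > b2.py <<'E'
from h import *
np.set_printoptions(precision=3,suppress=True)
for i in(0,1):
    c=dict(np.load(f"pics/v{i}.npz")); L=depthpts(c); P=L.reshape(-1,3)
    k=(abs(P[:,2]-120)<3)&near(P,(392,-383),85); B=cv2.boxPoints(cv2.minAreaRect(cv2.convexHull(P[k][:,:2].astype(np.float32)))); o=np.argsort(B[:,0]); fr=B[o][2:]; bk=B[o][:2]
    n=fr.mean(0)-bk.mean(0); e=fr[0]-fr[1]; e=e*np.sign(e[1]); print("box z",np.median(P[k],0)[2],"front edge mid",fr.mean(0),"ctr",B.mean(0),"depth,w",np.linalg.norm(n),np.linalg.norm(e),"ang",np.arctan2(n[1],n[0]),np.arctan2(e[1],e[0])-np.pi/2)
    print("frame@85", [onplane(c,uv,85)[0] for uv in ([(224.811,169.023)],[(418.476,127.396)])[i:i+1]])
    f=np.array([559.35,-345.2]); d=np.array([np.cos(-2.937),np.sin(-2.937)]); nn=np.array([-d[1],d[0]])
    pr=[]
    for s in np.arange(-125,80,2.5):
        uv=project(c,[*(f+s*d),58. if s<0 else 54.])[0].round().astype(int); pr.append((s,*c["image"][uv[1],uv[0]]))
    print([(float(a),int(b),int(g),int(r)) for a,b,g,r in pr if a<-80 or a>-5])
    for z,off in((52,16.5),(52,-16.5)):
        print("cheek",off,[(float(s),int(L[tuple(project(c,[*(f+s*d+off*nn),z])[0].round().astype(int)[::-1])][2])) for s in np.arange(-105,10,3)])
a=cv2.imread("pics/v0.png"); cv2.imwrite("pics/v0c.png",cv2.resize(a[80:200,280:480],(800,480),interpolation=cv2.INTER_CUBIC))
E
python3 b2.py
```

```text
box z 119.7382383996869 front edge mid [ 445.249 -377.147] ctr [ 395.209 -384.227] depth,w 101.075386 110.43132 ang 0.1405598 0.14055967
frame@85 [array([ 444.343, -376.519,   85.   ])]
[(-125.0, 93, 89, 86), (-122.5, 88, 88, 85), (-120.0, 91, 89, 86), (-117.5, 95, 94, 89), (-115.0, 90, 89, 87), (-112.5, 93, 93, 87), (-110.0, 93, 91, 86), (-107.5, 91, 90, 86), (-105.0, 94, 93, 89), (-102.5, 88, 87, 84), (-100.0, 42, 39, 40), (-97.5, 37, 35, 37), (-95.0, 39, 37, 35), (-92.5, 41, 38, 35), (-90.0, 43, 40, 39), (-87.5, 65, 144, 237), (-85.0, 64, 143, 237), (-82.5, 64, 143, 237), (-2.5, 67, 144, 237), (0.0, 198, 195, 195), (2.5, 194, 191, 189), (5.0, 204, 200, 201), (7.5, 197, 193, 192), (10.0, 206, 204, 202), (12.5, 203, 198, 198), (15.0, 190, 187, 186), (17.5, 204, 200, 200), (20.0, 190, 187, 187), (22.5, 203, 198, 199), (25.0, 192, 190, 188), (27.5, 205, 200, 202), (30.0, 191, 187, 187), (32.5, 206, 202, 201), (35.0, 192, 190, 189), (37.5, 209, 203, 203), (40.0, 190, 187, 187), (42.5, 206, 201, 202), (45.0, 192, 189, 188), (47.5, 186, 183, 182), (50.0, 194, 194, 191), (52.5, 184, 182, 
[... 2809 characters left out ...]
 (-42.0, 6), (-39.0, 5), (-36.0, 6), (-33.0, 4), (-30.0, 4), (-27.0, 6), (-24.0, 5), (-21.0, 6), (-18.0, 5), (-15.0, 50), (-12.0, 52), (-9.0, 53), (-6.0, 52), (-3.0, 51), (0.0, 38), (3.0, 6), (6.0, 4), (9.0, 2)]
cheek -16.5 [(-105.0, 0), (-102.0, 0), (-99.0, 0), (-96.0, 51), (-93.0, 51), (-90.0, 50), (-87.0, 52), (-84.0, 52), (-81.0, 51), (-78.0, 42), (-75.0, 32), (-72.0, 23), (-69.0, 10), (-66.0, 5), (-63.0, 6), (-60.0, 4), (-57.0, 4), (-54.0, 5), (-51.0, 5), (-48.0, 5), (-45.0, 5), (-42.0, 7), (-39.0, 4), (-36.0, 5), (-33.0, 5), (-30.0, 6), (-27.0, 6), (-24.0, 6), (-21.0, 6), (-18.0, 6), (-15.0, 51), (-12.0, 51), (-9.0, 51), (-6.0, 51), (-3.0, 52), (0.0, 38), (3.0, 15), (6.0, 5), (9.0, 6)]
```

View pics/v0c.png

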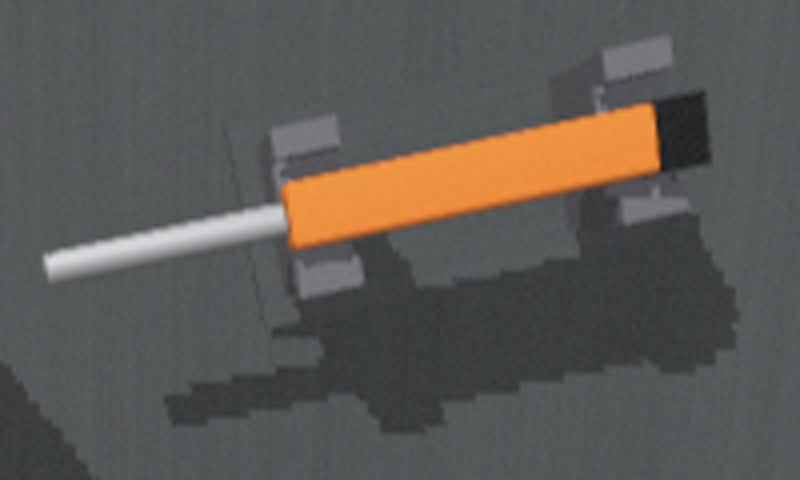

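The crop shows the stylus centred in both saddles and aligned with the rest. Its handle middle is at (608.3,-335.1). The box front centre is at (444.4,-376.9) and its outward normal points at 0.141 rad. Now I'll grip the stylus and push.

```bash
cat > st.py <<'E'
from h import *
np.set_printoptions(precision=2,suppress=True)
M=np.array([608.3,-335.05]); a=-2.937; F=np.array([444.4,-376.9]); ba=.1406-np.pi; b=np.array([np.cos(ba),np.sin(ba)]); zg=8.
pre=F-b*135; o=[]
for f in(np.pi/2,-np.pi/2):
    q=[inverse_kinematics(np.array([*M,120.]),Rd(a+f)),inverse_kinematics(np.array([*pre,zg+35]),Rd(ba+f))]
    if all(x is not None for x in q): o.append((max(abs(x[6]) for x in q),f))
print(o); f=min(o)[1]
open_gripper(); movep(np.array([*M,120.]),Rd(a+f)); print("hit",movel([*M,zg],max_speed=80,guard=8)); clamp(); s=read_state(); print("gap",s["finger_gap"],s["eef_pos"],s["ft_force"])
assert s["finger_gap"]>11
movel([*M,zg+35],max_speed=60); movel([*pre,zg+35],Rd(ba+f),max_speed=80); wait(.3); print("gap",read_state()["finger_gap"],f)
c=shot("scene"); 
for n,p in(("tip",[*(pre+b*110),85.]),("btn",[*(F+b*5),85.])): print(n,project(c,p)[0])
im=c["image"]; u,v=project(c,[*F,85.])[0].astype(int); cv2.imwrite("pics/p.png",cv2.resize(im[v-50:v+50,u-50:u+83],(798,600),interpolation=cv2.INTER_CUBIC)); print(u-50,v-50,read_state()["time"])
E
python3 st.py
```

```text
[(np.float64(0.975327609133845), 1.5707963267948966), (np.float64(1.5348701372329934), -1.5707963267948966)]
hit False
gap 15.21521976914102 [ 608.4  -335.13    8.19] [-0.07  0.68  3.34]
gap 14.701522735107423 1.5707963267948966
tip [123.37 267.36]
btn [120.2  261.04]
70 212 101.45
```

View pics/p.png

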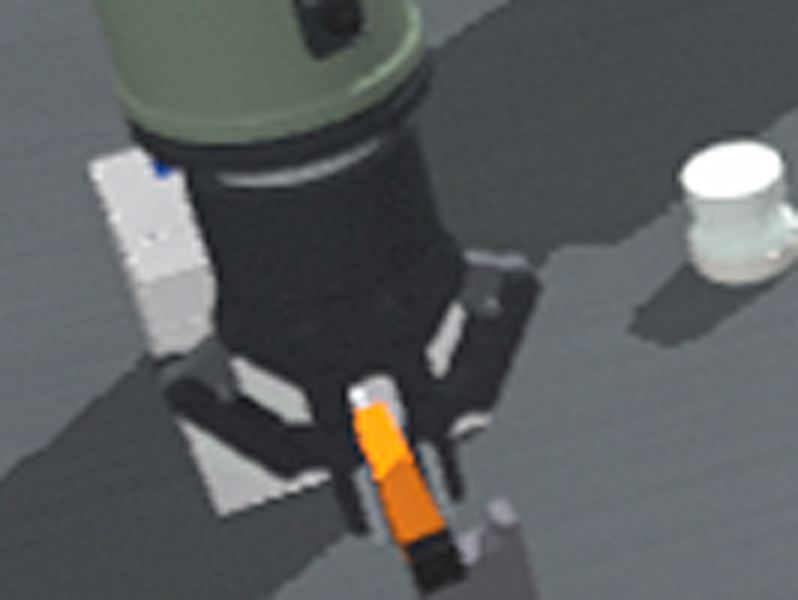

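The stylus is gripped, with the handle at crop (370–440, 400–580) and the pin visible beyond it. Before pushing I'll check its tilt against the projected handle ends.

Run:
```python
from h import *
np.set_printoptions(precision=1,suppress=True)
F=np.array([444.4,-376.9]); ba=.1406-np.pi; b=np.array([np.cos(ba),np.sin(ba)]); pre=F-b*135
c=shot("scene"); D=depthpts(c); m=mask(c["image"],"orange",120,80); n=np.array([-b[1],b[0]])
k=(m>0)&(D[...,2]>50)&(D[...,2]<130)&(np.hypot(D[...,0]-pre[0],D[...,1]-pre[1])<80); P=D[k]; s=(P[:,:2]-pre)@b
for lo,hi in((-45,-30),(-30,-12),(12,30),(30,50)):
    q=(s>lo)&(s<hi)
    if q.sum(): print(lo,hi,q.sum(),"top z",np.percentile(P[q,2],90),"lat",np.median((P[q,:2]-pre)@n))
u=(c["image"].min(2)>150)&(D[...,2]>70)&(D[...,2]<100)&(np.hypot(D[...,0]-pre[0]-85*b[0],D[...,1]-pre[1]-85*b[1])<40)
if u.sum(): print("pin px",D[u][:6],((D[u][:,:2]-pre)@b).max())
```

```text
-45 -30 24 top z 92.51116917437959 lat 0.5605921006690672
-30 -12 49 top z 107.03242842566557 lat 2.0340723232032665
12 30 8 top z 92.69814280304641 lat -6.832634885672116
30 50 5 top z 90.80854436742854 lat -6.725058244456043
pin px [[ 517.7 -365.4   88.1]
 [ 514.9 -363.5   85.5]
 [ 519.9 -363.9   86.3]
 [ 524.4 -366.3   87.5]
 [ 523.  -364.4   85.8]
 [ 527.7 -362.1   88.4]] 63.30420893275486
```

The stylus is level: its top is at about 92.6 mm at both ends, against 93 expected. Pushing.

Run:
```python
from h import *
np.set_printoptions(precision=2,suppress=True)
F=np.array([444.4,-376.9]); ba=.1406-np.pi; b=np.array([np.cos(ba),np.sin(ba)]); z=43.
P=lambda t:[*(F-b*(110-t)),z]
tip=lambda:(read_state()["eef_pos"][:2]-F)@b+110
f0=read_state()["ft_force"]
print(movel(P(2),max_speed=50,guard=5),tip())
if tip()>0:
    h=movel(P(20),max_speed=15,guard=10); wait(.5); s=read_state(); print(h,tip(),(s["ft_force"]-f0),-(s["ft_force"]-f0)[:2]@b,s["finger_gap"],s["time"])
```

```text
False 1.7985679893604356
True 17.067642535465595 [ 5.14 -0.62  2.05] 5.006505706451839 14.796258628040533 103.7
```

```bash
python3 - <<'E'
from h import *
np.set_printoptions(precision=2,suppress=True)
F=np.array([444.4,-376.9]); ba=.1406-np.pi; b=np.array([np.cos(ba),np.sin(ba)]); z=43.
P=lambda t:[*(F-b*(110-t)),z]
tip=lambda:(read_state()["eef_pos"][:2]-F)@b+110
f0=read_state()["ft_force"]; t0=tip()
for d in(1,2,3):
    h=movel(P(t0+d),max_speed=10,guard=12); wait(.3); s=read_state(); print(h,tip(),s["ft_force"],-s["ft_force"][:2]@b)
    if h or -(s["ft_force"]-f0)[:2]@b>6: break
# back out and lay on the rest
M=np.array([608.3,-335.05]); a=-2.937; f=np.pi/2
movel(P(-25),max_speed=60); print(s["finger_gap"])
movel([*M,43.],Rd(a+f),max_speed=80); movel([*M,14.],max_speed=60); print(movel([*M,8.3],max_speed=25,guard=8),read_state()["eef_pos"],read_state()["ft_force"])
wait(.2); open_gripper(); wait(.2); movel([*M,150.],max_speed=120)
c=look((530,-428,220),0.); m=mask(c["image"],"orange",120,80)
ct=max(cv2.findContours(m,0,1)[0],key=lambda q:cv2.contourArea(q) if near(onplane(c,q[:,0].mean(0),58),M,60)[0] else 0); B=onplane(c,cv2.boxPoints(cv2.minAreaRect(ct)),58)[:,:2]; o=np.argsort(B[:,0]); print("stylus ends",B[o][:2].mean(0),B[o][2:].mean(0),"was [559.3 -345.1] [647.5 -327.0]",read_state()["time"])
E
python3 chk.py e
```

```text
False 17.113809525091256 [ 8.55  1.73 -0.06] 8.705766192063267
False 17.25530966738691 [12.12  2.06 -1.49] 12.287126516703141
14.785402822013609
True [ 608.47 -335.16    8.17] [-0.04  1.32  7.61]
stylus ends [ 559.27 -345.77] [ 647.62 -327.32] was [559.3 -345.1] [647.5 -327.0] 111.275
red line [(np.int64(72), np.float64(-0.23327668246028918)), (np.int64(124), np.float64(-0.24650280522199555))]
red (array([-0.136,  0.163]), 'head err', np.float64(0.034155625887072105), np.float64(-0.04602454712554627), 698)
yellow (array([10.977, -6.587]), 'head err', np.float64(-0.13598678581942547), np.float64(-0.4310224420469928), 1252)
green (array([-0.462,  0.615]), 'head err', np.float64(0.017460191821435433), np.float64(0.05744552019846294), 479)
red line [(np.int64(82), np.float64(-0.2271291706657574)), (np.int64(113), np.float64(-0.23786809703065398))]
red (array([-0.537, -0.514]), 'head err', np.float64(0.01772533377381791), np.float64(0.02958085344242356), 490)
yellow (array([ 0.233, -0.939]), 'head err', np.float64(0.026693472224184056), np.float64(-0.0663014799129007), 707)
green (array([-0.785,  0.379]), 'head err', np.float64(-0.004470532816897244), np.float64(0.07439702037130047), 522)
114.725
```

View pics/e.png

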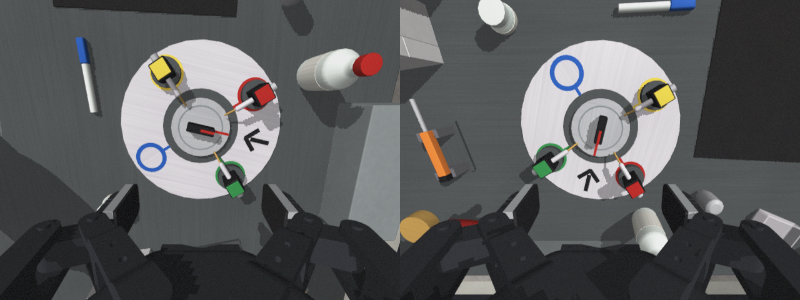

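The check pictures show all three heads on their rings with needles to the centre, and the red line at the arrow. The stylus is back on its rest, so I'll hand in.

```bash
python3 -c "
from h import *
print(finish_job(), read_state()['time'])"
```

```text
the job is handed in; nothing more can be done
the job is handed in; nothing more can be done
```

The job is handed in: the chuck faces the arrow, the red, yellow and green positioners stand on their pads (blue was absent; red was knocked off its pad once and re-placed), the vacuum button was pushed to its stop, and the stylus is back on its rest; the hand-in gave no verdict.

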